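# Rack the washed ink rollers by size

## Robot

A 7-joint arm with a two-finger parallel gripper is mounted at the origin on a cart in front of the work surface, level with it; the furniture and walls round the work are solid. World frame = base frame: x ahead of the robot, y to its left, z up, the work surface at z = 0. Lengths are in m, angles in rad, forces in N, time in s.
With the tool pointing down it reaches from about 0.4 to 0.85 m from the base axis. Payload 6.9 kg.
Tool frame: the origin (TCP) lies at the very end of the fingers, on their centre line; the grasp point (between the pads) lies 19 mm behind it (grip_point_offset is the distance from the TCP to the grasp point, in m); z points along the fingers, y is the line along which they close (so a half turn about z gives the same grasp; the last joint's range is limited). The gripper opens to 85 mm and grips with 20 to 120 N. Pads are 22 mm wide; open, the fingers measure 114 mm over their backs; the gripper's body (76 mm by 85 mm) begins 54 mm behind the grasp point. The pads swing forward as they close: fully open they stand 13 mm farther back than shut.
Start: joints at [1.296, 0.507, -0.238, 1.5, 0.126, 1.149, -0.155], TCP at [0.232, -0.58, 0.231] pointing down, gripper open.
Joint ranges: [-3.08, 3.08], [-0.24, 2.05], [-1.43, 1.35], [0, 2.5], [-1.52, 4.66], [0.17, 1.96], [-2.89, 2.89]. Speed limits (rad/s): [2.39, 2.39, 3.14, 3.14, 3.14, 3.14, 3.14].

## Interface

Orientations are given as a unit quaternion [w, x, y, z].
In Python, from cell import get_obs, capture, hand_in, grip_point_offset gives the robot as it stands.
- The arm moves only by the tool move_arm, never from a script. Its argument "rows" is a list of rows, each an object with "translation": the shift along the tool's x, y, z scaled (see below), a list of three; "angular": the turn, a rotation vector about the tool's x, y, z scaled (see below), a list of three. In form: [{"translation": [x, y, z], "angular": [rx, ry, rz]}, ...]. A call has 1 to 12 rows; each row shifts and turns the commanded pose from where the row before left it, along the tool's axes as they then stand; what a row does not reach is not made up. The controller multiplies each number of a shift by 0.025 m and each number of a turn by pi rad. A row lasts 1/12 s, in which the tool goes at most 41.7 mm and 7.16 degrees, less where a joint would pass 70% of its speed; a pose out of reach is approached as far as the arm can. A call with a number of a shift or a turn outside -1 to 1 is refused whole. A call with a gripper value outside its range is refused whole. "claw" is the opening, from 0 (shut) to 1 (fully open), set as the call begins (left out, the last holds). The fingers move at their own pace and stop on an object; "grip_force" is the grip in N (left out, the last holds). Time passes only in rows, so rows that do not move let the fingers close. It gives the time, the measured TCP pose, the force, the opening and the grip force at its end, in the units of the state.
- get_obs(): the state, without advancing time (a new reading comes with each control period).
- capture(name): name is "scene" or "top" or "wrist"; returns a dict with "frame" (480x640x3 uint8, blue, green, red), "intrinsics" (3x3 intrinsics, pixels), "R" (3x3) and "t" (3): a world point X has camera coordinates R X + t; the wrist camera has in their place "T_tool_cam" (4x4, takes a point from camera to tool coordinates, whose origin is the TCP and whose axes are the flange's). Camera axes: x right, y down, z forward; pixel columns grow to the right and rows downward; lengths in m; the calibration is good to about 2 mm. A picture is of the moment at which its call begins: read the wrist's pose just before it. There is no depth.
- hand_in(): hands the job in; it is judged then, once.
The state is a dict: "time": time; "joint_positions": joint angles; "joint_velocities": joint speeds; "joint_efforts": joint torques, N m; "position": TCP position; "ee_rot": TCP orientation; "ft_force": force on the tool from outside, world axes, zero at the start; "wrist_torque": the same for the moment, N m; "finger_gap": opening from 0.0 (shut) to 1.0 (fully open); "grip_force": force on a finger pad.
Only numpy, scipy, OpenCV 4.12 (cv2) and the standard library are available. Lean on these libraries where they do the work, as an engineer would, in place of code of your own. Each camera call takes 0.05 s, during which the arm holds its last target. There are 200 camera calls.

## Task

Put the four washed ink rollers back on the roller rack, one in each saddle, both spindle ends resting fully down in the V-notches so that the rubber hangs clear. Keep them in order of thickness: the thickest in the saddle next to the carrying handle, then thinner and thinner towards the plain end.

Things in the scene. Friction and masses are not known exactly. Their poses are not given: they have to be found in the camera images.
- roller_a: thickest of four ink rollers: maroon rubber barrel 58 mm in diameter, 96 mm long, on a bare steel spindle 12 mm thick that sticks out 28 mm at each end (152 mm overall), about 0.55 kg. Lies on its barrel on the bench and may roll. Origin: middle of the roller, on its axis (29 mm above the bench when lying there); x along the axis
- roller_b: second thickest of four ink rollers: maroon rubber barrel 48 mm in diameter, 96 mm long, on a bare steel spindle 12 mm thick that sticks out 28 mm at each end (152 mm overall), about 0.42 kg. Lies on its barrel on the bench and may roll. Origin: middle of the roller, on its axis (24 mm above the bench when lying there); x along the axis
- roller_c: third thickest of four ink rollers: maroon rubber barrel 38 mm in diameter, 96 mm long, on a bare steel spindle 12 mm thick that sticks out 28 mm at each end (152 mm overall), about 0.30 kg. Lies on its barrel on the bench and may roll. Origin: middle of the roller, on its axis (19 mm above the bench when lying there); x along the axis
- roller_d: thinnest of four ink rollers: maroon rubber barrel 28 mm in diameter, 96 mm long, on a bare steel spindle 12 mm thick that sticks out 28 mm at each end (152 mm overall), about 0.20 kg. Lies on its barrel on the bench and may roll. Origin: middle of the roller, on its axis (14 mm above the bench when lying there); x along the axis
- saddle_a: one of four identical fixed saddles in a row across the rack, order varies: grey V-blocks at x = +60 and -60 mm (8 mm thick, 50 mm wide in y, tops 48.5 mm up), each with a 90 degree V-notch open along x, 34 mm wide, 17 mm deep. Origin: centre of its underside, 20 mm above the bench. A seated roller's axis runs along x, its middle at x = 0 (8 mm end play), y = 0, z = 40 mm
- saddle_b: one of four identical fixed saddles in a row across the rack, order varies: grey V-blocks at x = +60 and -60 mm (8 mm thick, 50 mm wide in y, tops 48.5 mm up), each with a 90 degree V-notch open along x, 34 mm wide, 17 mm deep. Origin: centre of its underside, 20 mm above the bench. A seated roller's axis runs along x, its middle at x = 0 (8 mm end play), y = 0, z = 40 mm
- saddle_c: one of four identical fixed saddles in a row across the rack, order varies: grey V-blocks at x = +60 and -60 mm (8 mm thick, 50 mm wide in y, tops 48.5 mm up), each with a 90 degree V-notch open along x, 34 mm wide, 17 mm deep. Origin: centre of its underside, 20 mm above the bench. A seated roller's axis runs along x, its middle at x = 0 (8 mm end play), y = 0, z = 40 mm
- saddle_d: one of four identical fixed saddles in a row across the rack, order varies: grey V-blocks at x = +60 and -60 mm (8 mm thick, 50 mm wide in y, tops 48.5 mm up), each with a 90 degree V-notch open along x, 34 mm wide, 17 mm deep. Origin: centre of its underside, 20 mm above the bench. A seated roller's axis runs along x, its middle at x = 0 (8 mm end play), y = 0, z = 40 mm
- handle: fixed carrying handle of the rack: steel hoop with a black grip across one end of the rack, left or right, 81 mm tall, 110 mm long in x. Origin: its foot, centre, 20 mm above the bench. The nearest saddle is about 67 mm away along the row, the others follow about every 92 mm. The plain end of the rack has only a flat dark strip
- rack: fixed rack: ladder frame of two aluminium bars 450 mm long in y, 120 mm apart in x, tops 20 mm above the bench, turned a little from start to start. It carries the saddles, whose x runs along the rack's x. Origin: centre of its underside, on the bench

How it is judged:
By the outcome, as a careful person would: the job done as asked, in the order asked, and still so for the second after the job is handed in, with the robot touching nothing.
It also fails if it takes over 109 s, if anything falls off the work surface, if the arm or the gripper's body presses on something with over 40 N, if the wrist force passes 120 N, or if a joint passes its speed limit or range.

## Working session

There is one attempt and no reset: what is moved stays moved. The work goes in short steps, Python scripts to look and compute and a tool call to move; the robot and the scene stay as the last step left them, time stands still between calls to the robot, and variables do not carry over. Pictures are saved under pics/ and viewed, at most 14 in all, crops included, and the job is handed in when it is done.

Besides the shell and the picture viewer there is one more tool, called after "Request:" as name(argument=value, ...) on one line, values as JSON. move_arm: Moves the arm, as the interface text tells. Its arguments: {"type":"object","properties":{"rows":{"type":"array","items":{"type":"object","properties":{"translation":{"type":"array","items":{"type":"number"}},"angular":{"type":"array","items":{"type":"number"}}}}},"claw":{"type":"number"},"grip_force":{"type":"number"}},"required":["rows"]}

```bash
ls; mkdir -p pics
python3 - <<'E'
from cell import *
import cv2,pickle
o=get_obs();print(o, grip_point_offset)
d={}
for n in("top","scene"):
    c=capture(n);d[n]=c;cv2.imwrite(f"pics/{n}0.png",c["frame"]);print(n,c["intrinsics"],c["R"],c["t"])
pickle.dump(d,open("cap0.pkl","wb"))
E
```

```text
pics
{'time': 0.0, 'joint_positions': array([ 1.29649224,  0.50834853, -0.23748397,  1.50111132,  0.12570844,
        1.14892591, -0.15481038]), 'joint_velocities': array([ 0.00032268, -0.00096146, -0.00018842, -0.00142058, -0.00095239,
        0.0002413 ,  0.00022829]), 'joint_efforts': array([ 1.22263504e-03, -6.20614600e+01, -2.18596548e+00, -2.49651128e+01,
        1.28882509e-02,  1.17004532e-02, -1.05610386e-05]), 'position': array([ 0.23142872, -0.58003436,  0.23042906]), 'ee_rot': array([-8.79998529e-04,  9.82024949e-01,  1.88748999e-01, -2.00581891e-04]), 'ft_force': array([ 0.13309712, -0.43717736,  1.09991193]), 'wrist_torque': array([-0.04768122,  0.02108983, -0.06269167]), 'grip_force': 0.0, 'finger_gap': 1.0011075845999522} 0.0187
top [[448.04200032   0.         312.59062896]
 [  0.         448.04200032 242.67354309]
 [  0.           0.           1.        ]] [[ 0.15637877 -0.98769039  0.0036557 ]
 [-0.95902918 -0.15272409 -0.23861767]
 [ 0.23623869  0.03380882 -0.97110671]] [-0.14471595  0.54443288  0.77505844]
scene [[571.18943126   0.         318.53287446]
 [  0.         571.18943126 232.00341203]
 [  0.           0.           1.        ]] [[-0.87639131 -0.4810378   0.02325736]
 [-0.26754897  0.4461502  -0.85403018]
 [ 0.40044452 -0.75468711 -0.51970333]] [0.45723264 0.24210795 1.11392259]
```

View pics/top0.png

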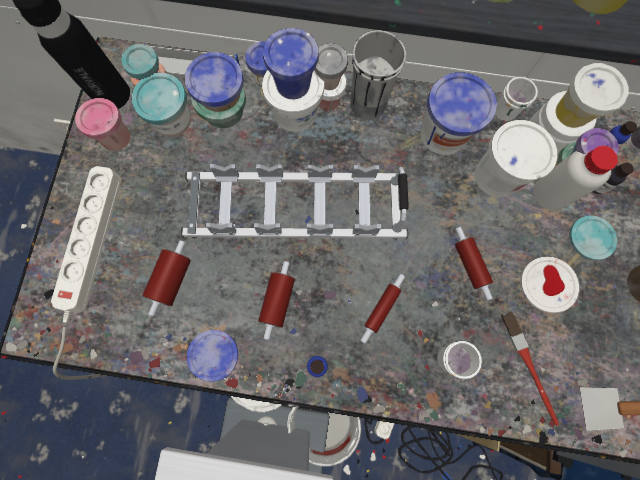

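View pics/scene0.png

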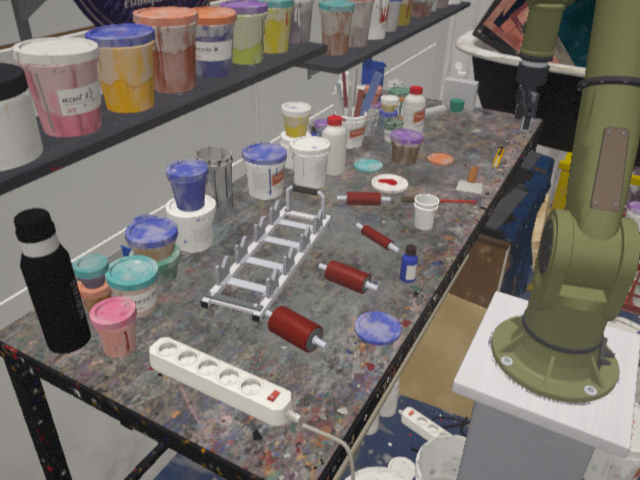

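The top view shows the handle at the rack's right (px 403,190). The rollers sit at about (167,277), (277,298), (383,308) and (473,264), and the thickest is on the left. Next I'll measure them.

```bash
cat > h.py <<'E'
import numpy as np, cv2
from scipy.spatial.transform import Rotation as Rot
def cast(K,R,t,uv,z):
    uv=np.atleast_2d(uv).astype(float)
    d=(np.linalg.inv(K)@np.c_[uv,np.ones(len(uv))].T).T@R   # world dirs
    C=-R.T@t
    return C+d*((z-C[2])/d[:,2])[:,None]
def tool(o):
    w,x,y,z=o["ee_rot"]; return Rot.from_quat([x,y,z,w]).as_matrix(),np.array(o["position"])
def red(f):
    h=cv2.cvtColor(f,cv2.COLOR_BGR2HSV)
    m=(((h[...,0]<8)|(h[...,0]>172))&(h[...,1]>120)&(h[...,2]>30)&(h[...,2]<190)).astype(np.uint8)
    return cv2.morphologyEx(m,cv2.MORPH_OPEN,np.ones((3,3)))
def rollers(K,R,t,f,amin=300):
    out=[]
    for c in cv2.findContours(red(f),cv2.RETR_EXTERNAL,cv2.CHAIN_APPROX_NONE)[0]:
        if cv2.contourArea(c)<amin: continue
        z=.02
        for _ in range(4):
            P=cast(K,R,t,c[:,0],z)[:,:2]
            (cx,cy),(w,h),a=cv2.minAreaRect((P*1000).astype(np.float32))
            if w<h: a+=90
            D=min(w,h); z=D/2000
        out.append((np.round([cx,cy],1),round(max(w,h),1),round(D,1),round((a+90)%180-90,1),c[:,0].mean(0).round()))
    return out
E
python3 - <<'E'
import pickle;from h import *
d=pickle.load(open("cap0.pkl","rb"))
for n in d:
    c=d[n];a=(c["intrinsics"],c["R"],c["t"]);print(n,-c["R"].T@c["t"])
    for r in rollers(*a,c["frame"]): print(r)
c=d["top"];a=(c["intrinsics"],c["R"],c["t"])
# bars: bright low-saturation pixels in the rack region
f=c["frame"];h=cv2.cvtColor(f,cv2.COLOR_BGR2HSV);m=((h[...,2]>185)&(h[...,1]<40)).astype(np.uint8)
M=np.zeros_like(m);M[160:245,180:410]=m[160:245,180:410]
for r0,r1 in((165,183),(226,240)):
    s=M.copy();s[:r0]=0;s[r1:]=0
    ys,xs=np.nonzero(s);P=cast(*a,np.c_[xs,ys],.02)[:,:2]*1000
    L=cv2.fitLine(P.astype(np.float32),cv2.DIST_HUBER,0,.01,.01).ravel()
    u=(P-L[2:])@L[:2];print(L,np.degrees(np.arctan2(L[1],L[0])),u.min(),u.max(),L[2:]+L[:2]*(u.min()+u.max())/2)
cv2.imwrite("pics/rk.png",cv2.resize(f[155:250,175:415],None,fx=3.3,fy=3.3,interpolation=cv2.INTER_CUBIC))
E
```

```text
top [ 0.36165872 -0.08599035  0.8831048 ]
(array([ 467.6, -209.8]), 95.9, 26.4, -23.3, array([383., 308.]))
(array([450.8,  -5. ]), 97.6, 47.0, -4.7, array([276., 300.]))
(array([ 570.2, -530.5]), 58.5, 38.6, 1.4, array([552., 281.]))
(array([458.7, 210.5]), 97.5, 59.8, -9.9, array([166., 277.]))
(array([ 582.4, -373.4]), 95.9, 39.7, 28.6, array([473., 263.]))
(array([ 838.5, -616.8]), 71.4, 53.5, -54.7, array([601., 160.]))
scene [0.01942625 0.9525927  0.77504276]
(array([463.2, 217. ]), 121.8, 72.8, -9.6, array([292., 327.]))
(array([449.9,   7.6]), 112.9, 69.5, -5.9, array([346., 276.]))
(array([ 570.9, -352.6]), 90.4, 64.8, 26.1, array([363., 198.]))
[ 1.5677899e-01 -9.8763371e-01  7.2046747e+02 -9.1472023e+01] -80.98001 -317.2643453445302 128.5757153245224 [705.67626173   1.70560238]
[ 1.4836806e-01 -9.8893219e-01  5.8930426e+02 -2.7874842e+01] -81.46763 -233.9744687423851 211.48403377649717 [587.63582915 -16.75408411]
```

View pics/rk.png

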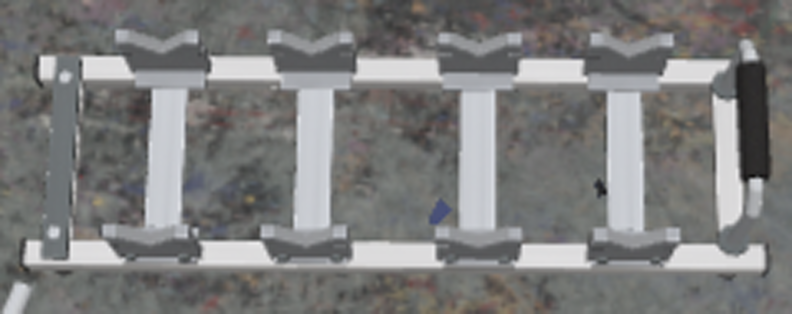

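The rack crop shows four saddles with uneven spacing and the handle at the right end. Front V-blocks are centred near crop x 152, 306, 479 and 634. The rollers' measured diameters match the sizes given. I'll locate the saddles from block tops and crossbars.

Run:
```python
import pickle;from h import *
d=pickle.load(open("cap0.pkl","rb"))
c=d["top"];a=(c["intrinsics"],c["R"],c["t"])
f=lambda L,z:cast(*a,np.array(L)/3.3+[175,155],z)[:,:2]*1000
ex=np.array([np.cos(np.radians(8.8)),np.sin(np.radians(8.8))]);ey=np.array([-ex[1],ex[0]]);O=np.array([646.6,-7.5])
for n,L,z in(("front",[(152,232),(306,232),(479,234),(634.5,235)],.0685),("back",[(165,38),(312,38),(480.5,40),(632,40)],.0685),("cross",[(167,150),(314,150),(478,150),(625,150)],.02),("handle",[(752,120)],.095)):
    P=f(L,z);print(n,P.round(0).tolist(),((P-O)@ex).round(),((P-O)@ey).round())
```

```text
front [[566.0, 118.0], [580.0, 31.0], [594.0, -67.0], [608.0, -155.0]] [-60. -60. -61. -61.] [ 137.   49.  -50. -140.]
back [[684.0, 135.0], [698.0, 49.0], [712.0, -49.0], [727.0, -138.0]] [59. 59. 59. 59.] [ 135.   48.  -51. -141.]
cross [[631.0, 132.0], [645.0, 43.0], [661.0, -57.0], [675.0, -146.0]] [6. 6. 7. 7.] [ 140.   50.  -51. -141.]
handle [[677.0, -209.0]] [-1.] [-204.]
```

```bash
cat > go.py <<'E'
# usage: go.py x y z yaw(deg)  [mm] -> turn first, then shift; prints units
import sys;from h import *;from cell import get_obs
o=get_obs();R,p=tool(o);x,y,z,yw=map(float,sys.argv[1:5])
th=np.radians(yw);Rt=np.array([[np.cos(th),np.sin(th),0],[np.sin(th),-np.cos(th),0],[0,0,-1]])
rv=Rot.from_matrix(R.T@Rt).as_rotvec()
s=Rt.T@(np.array([x,y,z])/1000-p)/.025
print("yaw now",np.degrees(np.arctan2(R[1,0],R[0,0])).round(1),"turn units",(rv/np.pi).round(4),"rows",(np.abs(rv).max()/.12).round(1))
print("shift units",s.round(2),"rows",np.abs(s).max().round(1),"t",round(o["time"],2),"J",o["joint_positions"].round(2))
E
python3 go.py 582.4 -373.4 200 28.6
```

```text
yaw now 21.8 turn units [-0.0005 -0.     -0.038 ] rows 1.0
shift units [16.28 -0.54  1.22] rows 16.3 t 0.1 J [ 1.3   0.51 -0.24  1.5   0.13  1.15 -0.15]
```

Request:
move_arm(rows=[{"translation": [0, 0, 0], "angular": [0, 0, -0.038]}, {"translation": [0.96, -0.03, 0.07], "angular": [0, 0, 0]}, {"translation": [0.96, -0.03, 0.07], "angular": [0, 0, 0]}, {"translation": [0.96, -0.03, 0.07], "angular": [0, 0, 0]}, {"translation": [0.96, -0.03, 0.07], "angular": [0, 0, 0]}, {"translation": [0.96, -0.03, 0.07], "angular": [0, 0, 0]}, {"translation": [0.96, -0.03, 0.07], "angular": [0, 0, 0]}, {"translation": [0.96, -0.03, 0.07], "angular": [0, 0, 0]}, {"translation": [0.96, -0.03, 0.07], "angular": [0, 0, 0]}, {"translation": [0.96, -0.03, 0.07], "angular": [0, 0, 0]}, {"translation": [0.96, -0.03, 0.07], "angular": [0, 0, 0]}, {"translation": [0.96, -0.03, 0.07], "angular": [0, 0, 0]}], claw=1, grip_force=30)

```text
time: 1.1
position: [0.4602, -0.446, 0.2115]
ee_rot: [-0.0, 0.969, 0.247, -0.0]
ft_force: [0.7, 0.1, -0.8]
finger_gap: 1.0
grip_force: 0.0
```

Request:
move_arm(rows=[{"translation": [0.96, -0.03, 0.07], "angular": [0, 0, 0]}, {"translation": [0.96, -0.03, 0.07], "angular": [0, 0, 0]}, {"translation": [0.96, -0.03, 0.07], "angular": [0, 0, 0]}, {"translation": [0.96, -0.03, 0.07], "angular": [0, 0, 0]}, {"translation": [0.96, -0.03, 0.07], "angular": [0, 0, 0]}, {"translation": [0.9, -0.03, 0.07], "angular": [0, 0, 0]}, {"translation": [0, 0, 0], "angular": [0, 0, 0]}, {"translation": [0, 0, 0], "angular": [0, 0, 0]}])

```text
time: 1.77
position: [0.5835, -0.3729, 0.2005]
ee_rot: [-0.001, 0.969, 0.248, -0.0]
ft_force: [-1.4, 0.5, -0.1]
finger_gap: 0.998
grip_force: 0.0
```

```bash
cat > w.py <<'E'
import sys;from h import *;from cell import *
o=get_obs();c=capture("wrist");Rt,p=tool(o);T=c["T_tool_cam"]
Rwc=Rt@T[:3,:3];C=Rt@T[:3,3]+p;R=Rwc.T;t=-R@C
print("pos",p.round(4),"cam",C.round(3))
cv2.imwrite(f"pics/{sys.argv[1]}.png",c["frame"])
for r in rollers(c["intrinsics"],R,t,c["frame"],3000):print(r)
E
python3 w.py w1; python3 go.py 582.4 -373.4 100 28.6
```

```text
pos [ 0.5835 -0.3729  0.2005] cam [ 0.644 -0.34   0.344]
(array([ 463. , -206.4]), 107.8, 27.5, -23.4, array([ 96., 237.]))
(array([ 578.3, -374.8]), 101.6, 37.3, 28.5, array([320., 214.]))
yaw now 28.7 turn units [-0.0003  0.0003  0.0003] rows 0.0
shift units [ 0.02 -0.03  4.03] rows 4.0 t 1.82 J [ 0.69  0.64 -0.28  1.34  0.18  1.19 -0.68]
```

Request:
move_arm(rows=[{"translation": [0, 0, 1], "angular": [0, 0, 0]}, {"translation": [0, 0, 1], "angular": [0, 0, 0]}, {"translation": [0, 0, 1], "angular": [0, 0, 0]}, {"translation": [0, 0, 1], "angular": [0, 0, 0]}, {"translation": [0, 0, 1], "angular": [0, 0, 0]}, {"translation": [0, 0, 1], "angular": [0, 0, 0]}, {"translation": [0, 0, 1], "angular": [0, 0, 0]}, {"translation": [0, 0, 0.5], "angular": [0, 0, 0]}, {"translation": [0, 0, 0.34], "angular": [0, 0, 0]}])

```text
time: 2.57
position: [0.5805, -0.3754, 0.0037]
ee_rot: [-0.001, 0.969, 0.246, -0.001]
ft_force: [0.1, 0.3, 0.4]
finger_gap: 0.996
grip_force: 0.0
```

Request:
move_arm(rows=[{"translation": [0, 0, 0], "angular": [0, 0, 0]}, {"translation": [0, 0, 0], "angular": [0, 0, 0]}, {"translation": [0, 0, 0], "angular": [0, 0, 0]}, {"translation": [0, 0, 0], "angular": [0, 0, 0]}, {"translation": [0, 0, 0], "angular": [0, 0, 0]}, {"translation": [0, 0, 0], "angular": [0, 0, 0]}, {"translation": [0, 0, 0], "angular": [0, 0, 0]}, {"translation": [0, 0, 0], "angular": [0, 0, 0]}], claw=0, grip_force=60)

```text
time: 3.23
position: [0.5834, -0.3752, 0.0075]
ee_rot: [0.001, 0.969, 0.247, 0.001]
ft_force: [-0.8, 0.1, 5.0]
finger_gap: 0.425
grip_force: 59.9
```

Request:
move_arm(rows=[{"translation": [0, 0, -0.5], "angular": [0, 0, 0]}, {"translation": [0, 0, -1], "angular": [0, 0, 0]}, {"translation": [0, 0, -1], "angular": [0, 0, 0]}, {"translation": [0, 0, -1], "angular": [0, 0, 0]}, {"translation": [0, 0, -1], "angular": [0, 0, 0]}, {"translation": [0, 0, -1], "angular": [0, 0, 0]}, {"translation": [0, 0, -1], "angular": [0, 0, 0]}, {"translation": [0, 0, -1], "angular": [0, 0, 0]}, {"translation": [0, 0, -0.3], "angular": [0, 0, 0]}, {"translation": [0, 0, 0], "angular": [0, 0, 0]}])

```text
time: 4.07
position: [0.5835, -0.3751, 0.2036]
ee_rot: [0.002, 0.969, 0.247, 0.002]
ft_force: [0.4, -0.1, -2.0]
finger_gap: 0.424
grip_force: 60.4
```

```bash
python3 w.py w2; python3 go.py 640 40.5 200 8.8
```

```text
pos [ 0.5835 -0.3751  0.2036] cam [ 0.643 -0.342  0.347]
(array([ 508.7, -416.2]), 212.0, 87.6, 28.5, array([320., 301.]))
(array([ 463.1, -206.4]), 108.6, 27.4, -23.3, array([ 94., 236.]))
yaw now 28.6 turn units [ 0.0004 -0.0003  0.11  ] rows 2.9
shift units [  4.81 -16.06   0.05] rows 16.1 t 4.12 J [ 0.69  0.64 -0.28  1.34  0.18  1.18 -0.68]
```

View pics/w2.png

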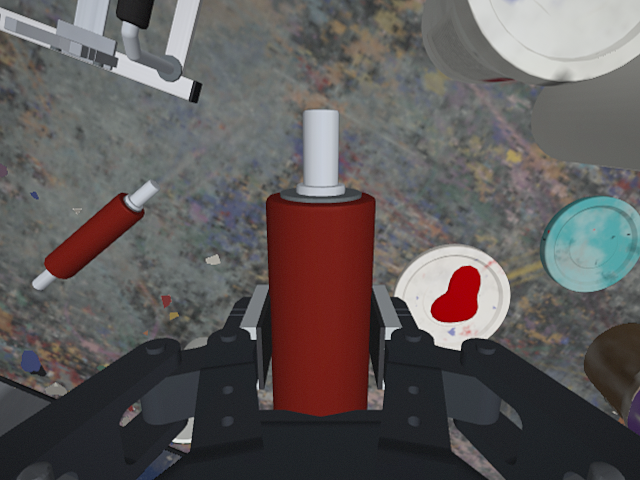

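Request:
move_arm(rows=[{"translation": [0, 0, 0], "angular": [0, 0, 0.0367]}, {"translation": [0, 0, 0], "angular": [0, 0, 0.0367]}, {"translation": [0, 0, 0], "angular": [0, 0, 0.0366]}, {"translation": [0.28, -0.95, 0], "angular": [0, 0, 0]}, {"translation": [0.28, -0.95, 0], "angular": [0, 0, 0]}, {"translation": [0.28, -0.95, 0], "angular": [0, 0, 0]}, {"translation": [0.28, -0.95, 0], "angular": [0, 0, 0]}, {"translation": [0.28, -0.95, 0], "angular": [0, 0, 0]}, {"translation": [0.28, -0.95, 0], "angular": [0, 0, 0]}, {"translation": [0.28, -0.95, 0], "angular": [0, 0, 0]}, {"translation": [0.28, -0.95, 0], "angular": [0, 0, 0]}, {"translation": [0.28, -0.95, 0], "angular": [0, 0, 0]}])

```text
time: 5.12
position: [0.6108, -0.1524, 0.1981]
ee_rot: [-0.001, 0.997, 0.077, -0.002]
ft_force: [0.2, 0.7, -2.6]
finger_gap: 0.422
grip_force: 60.5
```

Request:
move_arm(rows=[{"translation": [0.28, -0.95, 0], "angular": [0, 0, 0]}, {"translation": [0.28, -0.95, 0], "angular": [0, 0, 0]}, {"translation": [0.28, -0.95, 0], "angular": [0, 0, 0]}, {"translation": [0.28, -0.95, 0], "angular": [0, 0, 0]}, {"translation": [0.28, -0.95, 0], "angular": [0, 0, 0]}, {"translation": [0.28, -0.95, 0], "angular": [0, 0, 0]}, {"translation": [0.28, -0.9, 0], "angular": [0, 0, 0]}, {"translation": [0, 0, 0], "angular": [0, 0, 0]}, {"translation": [0, 0, 0], "angular": [0, 0, 0]}])

```text
time: 5.87
position: [0.6341, 0.0189, 0.1983]
ee_rot: [-0.0, 0.997, 0.079, -0.002]
ft_force: [-0.6, -1.0, -2.5]
finger_gap: 0.428
grip_force: 60.5
```

```bash
cat > held.py <<'E'
# held roller: axial offset from TCP using the far barrel end (tool x +48) ; arg: name, height of axis above TCP mm
import sys;from h import *;from cell import *
o=get_obs();c=capture("wrist");Rt,p=tool(o);T=c["T_tool_cam"];K=c["intrinsics"]
Rc=T[:3,:3].T;tc=-Rc@T[:3,3]     # tool frame as 'world'
cv2.imwrite(f"pics/{sys.argv[1]}.png",c["frame"])
m=red(c["frame"]);n,l,s,_=cv2.connectedComponentsWithStats(m);k=1+s[1:,4].argmax();ys,xs=np.nonzero(l==k)
row=[ys[xs==u].min() for u in range(int(np.median(xs))-15,int(np.median(xs))+16)]
top=np.median(row);u=np.median(xs)
print("barrel end px",u,top,"tool coords at axis plane",cast(K,Rc,tc,[(u,top)],-float(sys.argv[2])/1000).round(4)*1000,"expect x=48")
g=cv2.cvtColor(c["frame"],cv2.COLOR_BGR2GRAY)[:,int(u)-3:int(u)+4].mean(1)
print("pos",p.round(4))
E
python3 held.py w3 13; python3 go.py 640 40.5 200 8.8
```

```text
barrel end px 320.0 203.0 tool coords at axis plane [[ 44.5  -0.3 -13. ]] expect x=48
pos [0.6341 0.0189 0.1983]
yaw now 8.9 turn units [0.     0.0011 0.0004] rows 0.0
shift units [ 0.38 -0.9  -0.06] rows 0.9 t 5.92 J [ 0.06  0.55 -0.22  1.52  0.13  1.09 -1.6 ]
```

View pics/w3.png

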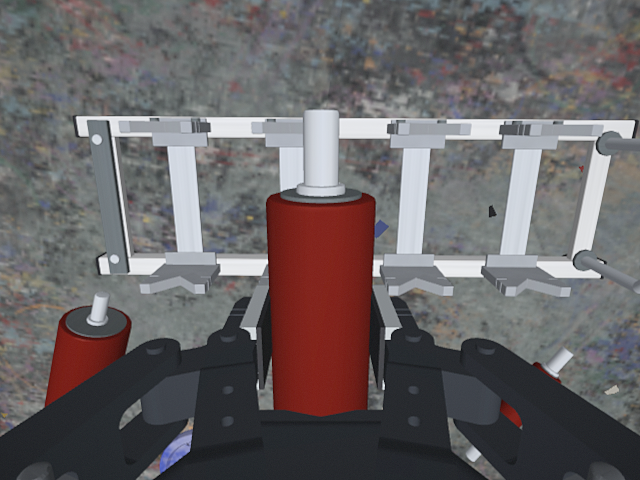

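```bash
python3 - <<'E'
from h import *;from cell import *
o=get_obs();c=capture("wrist");Rt,p=tool(o);T=c["T_tool_cam"];K=c["intrinsics"]
Rw=(Rt@T[:3,:3]).T;t=-Rw@(Rt@T[:3,3]+p)
ex=np.array([np.cos(np.radians(8.8)),np.sin(np.radians(8.8))]);ey=np.array([-ex[1],ex[0]]);O=np.array([646.6,-7.5])
for n,L,z in(("front",[(180,270),(418,272),(526,274)],.0685),("cross d c b a",[(186,200),(291,165),(415,200),(519,200)],.02),("bars far/near",[(240,128),(240,266)],.02)):
    P=cast(K,Rw,t,L,z)[:,:2]*1000;print(n,((P-O)@ex).round(),((P-O)@ey).round())
E
python3 go.py 640 40.5 48 8.8
```

```text
front [-43. -45. -46.] [ 133.  -48. -131.]
cross d c b a [ 2. 31.  2.  2.] [ 140.   50.  -54. -143.]
bars far/near [ 61. -58.] [91. 98.]
yaw now 8.8 turn units [ 0.0002  0.001  -0.0002] rows 0.0
shift units [ 0.38 -0.95  6.04] rows 6.0 t 5.97 J [ 0.07  0.55 -0.22  1.52  0.13  1.09 -1.6 ]
```

Request:
move_arm(rows=[{"translation": [0.4, -0.98, 0], "angular": [0, 0, 0]}, {"translation": [0, 0, 0.8], "angular": [0, 0, 0]}, {"translation": [0, 0, 1], "angular": [0, 0, 0]}, {"translation": [0, 0, 1], "angular": [0, 0, 0]}, {"translation": [0, 0, 1], "angular": [0, 0, 0]}, {"translation": [0, 0, 1], "angular": [0, 0, 0]}, {"translation": [0, 0, 0.6], "angular": [0, 0, 0]}, {"translation": [0, 0, 0.3], "angular": [0, 0, 0]}, {"translation": [0, 0, 0.1], "angular": [0, 0, 0]}, {"translation": [0, 0, 0], "angular": [0, 0, 0]}, {"translation": [0, 0, 0], "angular": [0, 0, 0]}])

```text
time: 6.88
position: [0.642, 0.042, 0.0565]
ee_rot: [0.0, 0.997, 0.076, 0.001]
ft_force: [-0.1, 0.5, -2.0]
finger_gap: 0.425
grip_force: 60.8
```

Request:
move_arm(rows=[{"translation": [0, 0, 0.1], "angular": [0, 0, 0]}, {"translation": [0, 0, 0.1], "angular": [0, 0, 0]}, {"translation": [0, 0, 0], "angular": [0, 0, 0]}, {"translation": [0, 0, 0], "angular": [0, 0, 0]}])

```text
time: 7.22
position: [0.6414, 0.0425, 0.0508]
ee_rot: [0.0, 0.997, 0.077, 0.0]
ft_force: [0.7, 0.1, -2.5]
finger_gap: 0.427
grip_force: 60.8
```

Request:
move_arm(rows=[{"translation": [0, 0, 0.1], "angular": [0, 0, 0]}, {"translation": [0, 0, 0], "angular": [0, 0, 0]}, {"translation": [0, 0, 0], "angular": [0, 0, 0]}])

```text
time: 7.47
position: [0.6419, 0.0435, 0.0486]
ee_rot: [-0.0, 0.997, 0.077, 0.001]
ft_force: [0.4, 2.3, 2.6]
finger_gap: 0.425
grip_force: 61.2
```

Request:
move_arm(rows=[{"translation": [0, 0, 0], "angular": [0, 0, 0]}, {"translation": [0, 0, 0], "angular": [0, 0, 0]}, {"translation": [0, 0, 0], "angular": [0, 0, 0]}, {"translation": [0, 0, 0], "angular": [0, 0, 0]}], claw=0.65)

```text
time: 7.8
position: [0.6413, 0.0421, 0.048]
ee_rot: [0.0, 0.997, 0.077, -0.0]
ft_force: [0.1, 0.4, -1.0]
finger_gap: 0.649
grip_force: 0.0
```

Request:
move_arm(rows=[{"translation": [0, 0, -0.5], "angular": [0, 0, 0]}, {"translation": [0, 0, -1], "angular": [0, 0, 0]}, {"translation": [0, 0, -1], "angular": [0, 0, 0]}, {"translation": [0, 0, -1], "angular": [0, 0, 0]}, {"translation": [0, 0, -1], "angular": [0, 0, 0]}, {"translation": [0, 0, -1], "angular": [0, 0, 0]}, {"translation": [0, 0, -0.5], "angular": [0, 0, 0]}, {"translation": [0, 0, 0], "angular": [0, 0, 0]}])

```text
time: 8.47
position: [0.6431, 0.0427, 0.2028]
ee_rot: [-0.0, 0.997, 0.077, 0.003]
ft_force: [1.2, 0.4, 0.0]
finger_gap: 0.65
grip_force: 0.0
```

```bash
python3 w.py w4; python3 go.py 467.6 -209.8 200 -23.3
```

```text
pos [0.6431 0.0427 0.2028] cam [0.71  0.053 0.346]
(array([627.5,  42.2]), 115.8, 42.3, 8.5, array([318., 225.]))
yaw now 8.8 turn units [-0.0003 -0.0013  0.1783] rows 4.7
shift units [-2.42 12.03  0.02] rows 12.0 t 8.52 J [ 0.03  0.56 -0.22  1.5   0.13  1.1  -1.64]
```

View pics/w4.png

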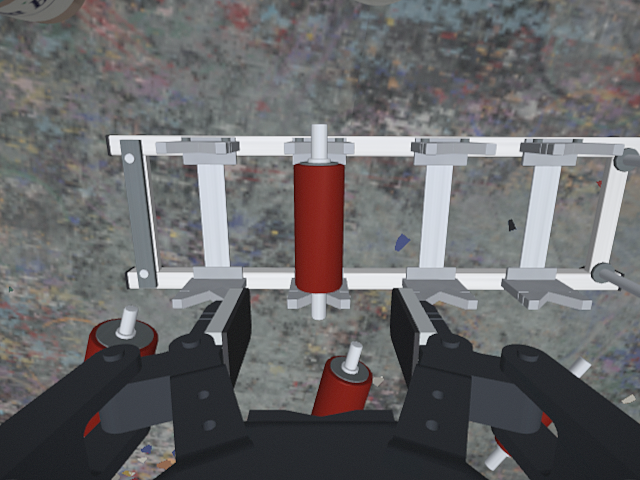

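Roller c sits in saddle c with both spindle ends in the notches (px 320,130 and 318,305). Roller d is next.

Request:
move_arm(rows=[{"translation": [0, 0, 0], "angular": [0, 0, 0.0357]}, {"translation": [0, 0, 0], "angular": [0, 0, 0.0357]}, {"translation": [0, 0, 0], "angular": [0, 0, 0.0357]}, {"translation": [0, 0, 0], "angular": [0, 0, 0.0357]}, {"translation": [0, 0, 0], "angular": [0, 0, 0.0357]}, {"translation": [-0.19, 0.95, 0], "angular": [0, 0, 0]}, {"translation": [-0.19, 0.95, 0], "angular": [0, 0, 0]}, {"translation": [-0.19, 0.95, 0], "angular": [0, 0, 0]}, {"translation": [-0.19, 0.95, 0], "angular": [0, 0, 0]}, {"translation": [-0.19, 0.95, 0], "angular": [0, 0, 0]}, {"translation": [-0.19, 0.95, 0], "angular": [0, 0, 0]}, {"translation": [-0.19, 0.95, 0], "angular": [0, 0, 0]}], claw=0.8)

```text
time: 9.52
position: [0.5434, -0.0978, 0.1971]
ee_rot: [0.0, 0.979, -0.202, -0.001]
ft_force: [0.2, -0.2, 0.3]
finger_gap: 0.8
grip_force: 0.0
```

Request:
move_arm(rows=[{"translation": [-0.19, 0.95, 0], "angular": [0, 0, 0]}, {"translation": [-0.19, 0.95, 0], "angular": [0, 0, 0]}, {"translation": [-0.19, 0.95, 0], "angular": [0, 0, 0]}, {"translation": [-0.19, 0.95, 0], "angular": [0, 0, 0]}, {"translation": [-0.19, 0.95, 0], "angular": [0, 0, 0]}, {"translation": [0, 0, 0], "angular": [0, 0, 0]}, {"translation": [0, 0, 0], "angular": [0, 0, 0]}, {"translation": [0, 0, 0], "angular": [0, 0, 0]}])

```text
time: 10.18
position: [0.4761, -0.196, 0.1976]
ee_rot: [-0.0, 0.979, -0.202, -0.0]
ft_force: [0.2, -0.1, 0.4]
finger_gap: 0.801
grip_force: 0.0
```

```bash
python3 w.py w5; python3 go.py 467.6 -209.8 6 -23.3
```

```text
pos [ 0.4761 -0.196   0.1976] cam [ 0.539 -0.223  0.341]
(array([458.7,  -5.4]), 83.1, 56.5, -4.8, array([131., 311.]))
(array([ 464.3, -207.4]), 98.7, 26.5, -23.2, array([338., 214.]))
yaw now -23.3 turn units [-0.0002  0.0002  0.0002] rows 0.0
shift units [-0.1   0.66  7.66] rows 7.7 t 10.23 J [ 0.37  0.37 -0.04  1.84  0.02  0.94 -1.65]
```

Request:
move_arm(rows=[{"translation": [-0.13, 0.63, 0], "angular": [0, 0, 0]}, {"translation": [0, 0, 1], "angular": [0, 0, 0]}, {"translation": [0, 0, 1], "angular": [0, 0, 0]}, {"translation": [0, 0, 1], "angular": [0, 0, 0]}, {"translation": [0, 0, 1], "angular": [0, 0, 0]}, {"translation": [0, 0, 1], "angular": [0, 0, 0]}, {"translation": [0, 0, 1], "angular": [0, 0, 0]}, {"translation": [0, 0, 1], "angular": [0, 0, 0]}, {"translation": [0, 0, 0.5], "angular": [0, 0, 0]}, {"translation": [0, 0, 0.14], "angular": [0, 0, 0]}, {"translation": [0, 0, 0], "angular": [0, 0, 0]}])

```text
time: 11.15
position: [0.4668, -0.2085, 0.006]
ee_rot: [-0.0, 0.98, -0.201, -0.001]
ft_force: [0.4, 0.6, 1.5]
finger_gap: 0.798
grip_force: 0.0
```

Request:
move_arm(rows=[{"translation": [0, 0, 0], "angular": [0, 0, 0]}, {"translation": [0, 0, 0], "angular": [0, 0, 0]}, {"translation": [0, 0, 0], "angular": [0, 0, 0]}, {"translation": [0, 0, 0], "angular": [0, 0, 0]}, {"translation": [0, 0, 0], "angular": [0, 0, 0]}, {"translation": [0, 0, 0], "angular": [0, 0, 0]}, {"translation": [0, 0, 0], "angular": [0, 0, 0]}, {"translation": [0, 0, 0], "angular": [0, 0, 0]}], claw=0, grip_force=50)

```text
time: 11.82
position: [0.4676, -0.2101, 0.0083]
ee_rot: [0.0, 0.979, -0.202, 0.001]
ft_force: [-1.0, 0.3, 6.0]
finger_gap: 0.302
grip_force: 48.9
```

Request:
move_arm(rows=[{"translation": [0, 0, -0.5], "angular": [0, 0, 0]}, {"translation": [0, 0, -1], "angular": [0, 0, 0]}, {"translation": [0, 0, -1], "angular": [0, 0, 0]}, {"translation": [0, 0, -1], "angular": [0, 0, 0]}, {"translation": [0, 0, -1], "angular": [0, 0, 0]}, {"translation": [0, 0, -1], "angular": [0, 0, 0]}, {"translation": [0, 0, -1], "angular": [0, 0, 0]}, {"translation": [0, 0, -1], "angular": [0, 0, 0]}, {"translation": [0, 0, -0.3], "angular": [0, 0, 0]}])

```text
time: 12.57
position: [0.4681, -0.2104, 0.206]
ee_rot: [0.001, 0.979, -0.202, 0.003]
ft_force: [1.7, 0.0, -1.8]
finger_gap: 0.309
grip_force: 49.9
```

Request:
move_arm(rows=[{"translation": [0, 0, 0], "angular": [0, 0, -0.0357]}, {"translation": [0, 0, 0], "angular": [0, 0, -0.0357]}, {"translation": [0, 0, 0], "angular": [0, 0, -0.0357]}, {"translation": [0, 0, 0], "angular": [0, 0, -0.0357]}, {"translation": [0, 0, 0], "angular": [0, 0, -0.0357]}, {"translation": [0, 0, 0], "angular": [0, 0, 0]}, {"translation": [0, 0, 0], "angular": [0, 0, 0]}])

```text
time: 13.15
position: [0.4664, -0.2098, 0.2015]
ee_rot: [-0.0, 0.997, 0.075, -0.0]
ft_force: [0.3, 0.2, -2.6]
finger_gap: 0.31
grip_force: 49.9
```

```bash
python3 held.py w6 20; python3 go.py 626 129 200 8.8
```

```text
barrel end px 320.0 199.0 tool coords at axis plane [[ 47.1  -0.3 -20. ]] expect x=48
pos [ 0.4664 -0.2098  0.2015]
yaw now 8.6 turn units [-0.0002  0.0002 -0.0013] rows 0.0
shift units [  8.38 -12.42   0.07] rows 12.4 t 13.2 J [ 0.5   0.36 -0.17  1.84  0.07  0.95 -1.13]
```

Request:
move_arm(rows=[{"translation": [0.6, -0.89, 0], "angular": [0, 0, 0]}, {"translation": [0.6, -0.89, 0], "angular": [0, 0, 0]}, {"translation": [0.6, -0.89, 0], "angular": [0, 0, 0]}, {"translation": [0.6, -0.89, 0], "angular": [0, 0, 0]}, {"translation": [0.6, -0.89, 0], "angular": [0, 0, 0]}, {"translation": [0.6, -0.89, 0], "angular": [0, 0, 0]}, {"translation": [0.6, -0.89, 0], "angular": [0, 0, 0]}, {"translation": [0.6, -0.89, 0], "angular": [0, 0, 0]}, {"translation": [0.6, -0.89, 0], "angular": [0, 0, 0]}, {"translation": [0.6, -0.89, 0], "angular": [0, 0, 0]}, {"translation": [0.6, -0.89, 0], "angular": [0, 0, 0]}, {"translation": [0.6, -0.89, 0], "angular": [0, 0, 0]}])

```text
time: 14.2
position: [0.6042, 0.0829, 0.2017]
ee_rot: [0.0, 0.997, 0.075, -0.0]
ft_force: [-0.1, -0.1, -3.3]
finger_gap: 0.306
grip_force: 50.0
```

Request:
move_arm(rows=[{"translation": [0.6, -0.89, 0], "angular": [0, 0, 0]}, {"translation": [0.6, -0.87, 0], "angular": [0, 0, 0]}, {"translation": [0, 0, 0], "angular": [0, 0, 0]}, {"translation": [0, 0, 0], "angular": [0, 0, 0]}, {"translation": [0, 0, 0], "angular": [0, 0, 0]}])

```text
time: 14.62
position: [0.6265, 0.1291, 0.2015]
ee_rot: [0.001, 0.997, 0.076, -0.001]
ft_force: [-0.8, -0.6, -2.8]
finger_gap: 0.302
grip_force: 50.0
```

```bash
python3 go.py 626 129 58 8.8
```

```text
yaw now 8.7 turn units [ 0.0003  0.0004 -0.0006] rows 0.0
shift units [-0.02 -0.    5.74] rows 5.7 t 14.62 J [-0.11  0.55 -0.22  1.5   0.13  1.1  -1.78]
```

Request:
move_arm(rows=[{"translation": [0, 0, 0.8], "angular": [0, 0, 0]}, {"translation": [0, 0, 1], "angular": [0, 0, 0]}, {"translation": [0, 0, 1], "angular": [0, 0, 0]}, {"translation": [0, 0, 1], "angular": [0, 0, 0]}, {"translation": [0, 0, 1], "angular": [0, 0, 0]}, {"translation": [0, 0, 0.6], "angular": [0, 0, 0]}, {"translation": [0, 0, 0.34], "angular": [0, 0, 0]}, {"translation": [0, 0, 0], "angular": [0, 0, 0]}, {"translation": [0, 0, 0], "angular": [0, 0, 0]}])

```text
time: 15.37
position: [0.6268, 0.1289, 0.0588]
ee_rot: [0.0, 0.997, 0.076, -0.0]
ft_force: [-0.2, 0.8, -1.8]
finger_gap: 0.303
grip_force: 50.0
```

Request:
move_arm(rows=[{"translation": [0, 0, 0.08], "angular": [0, 0, 0]}, {"translation": [0, 0, 0.08], "angular": [0, 0, 0]}, {"translation": [0, 0, 0], "angular": [0, 0, 0]}, {"translation": [0, 0, 0], "angular": [0, 0, 0]}])

```text
time: 15.7
position: [0.6277, 0.131, 0.0566]
ee_rot: [-0.001, 0.997, 0.077, 0.002]
ft_force: [-1.4, 3.6, 6.7]
finger_gap: 0.306
grip_force: 51.1
```

Request:
move_arm(rows=[{"translation": [0, 0, 0], "angular": [0, 0, 0]}, {"translation": [0, 0, 0], "angular": [0, 0, 0]}, {"translation": [0, 0, 0], "angular": [0, 0, 0]}, {"translation": [0, 0, 0], "angular": [0, 0, 0]}], claw=0.6)

```text
time: 16.03
position: [0.6271, 0.1288, 0.0547]
ee_rot: [0.0, 0.997, 0.076, 0.0]
ft_force: [-0.0, 0.7, 0.6]
finger_gap: 0.599
grip_force: 0.0
```

Request:
move_arm(rows=[{"translation": [0, 0, -0.5], "angular": [0, 0, 0]}, {"translation": [0, 0, -1], "angular": [0, 0, 0]}, {"translation": [0, 0, -1], "angular": [0, 0, 0]}, {"translation": [0, 0, -1], "angular": [0, 0, 0]}, {"translation": [0, 0, -1], "angular": [0, 0, 0]}, {"translation": [0, 0, -1], "angular": [0, 0, 0]}, {"translation": [0, 0, -0.3], "angular": [0, 0, 0]}, {"translation": [0, 0, 0], "angular": [0, 0, 0]}])

```text
time: 16.7
position: [0.6281, 0.1296, 0.2019]
ee_rot: [-0.0, 0.997, 0.076, 0.002]
ft_force: [-0.8, 0.1, 0.0]
finger_gap: 0.599
grip_force: 0.0
```

```bash
python3 w.py w7; python3 go.py 450.8 -5 200 -4.7
```

```text
pos [0.6281 0.1296 0.2019] cam [0.696 0.14  0.345]
(array([612.4, 132.1]), 115.3, 31.4, 8.6, array([315., 224.]))
(array([629.4,  30.1]), 116.5, 44.0, 8.4, array([435., 223.]))
yaw now 8.8 turn units [-0.     -0.0005  0.0748] rows 2.0
shift units [-6.59  5.94 -0.  ] rows 6.6 t 16.75 J [-0.11  0.55 -0.22  1.5   0.13  1.1  -1.78]
```

View pics/w7.png

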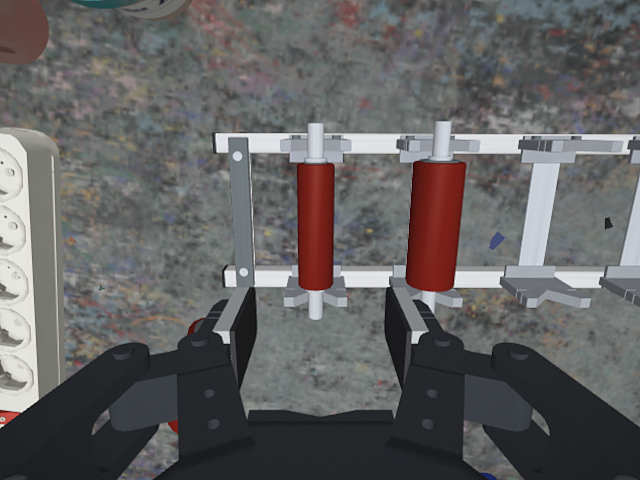

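Rollers d (px 315,224) and c (px 437,224) are both down in their notches. Roller b is next.

Request:
move_arm(rows=[{"translation": [0, 0, 0], "angular": [0, 0, 0.0374]}, {"translation": [0, 0, 0], "angular": [0, 0, 0.0374]}, {"translation": [-0.82, 0.74, 0], "angular": [0, 0, 0]}, {"translation": [-0.82, 0.74, 0], "angular": [0, 0, 0]}, {"translation": [-0.82, 0.74, 0], "angular": [0, 0, 0]}, {"translation": [-0.82, 0.74, 0], "angular": [0, 0, 0]}, {"translation": [-0.82, 0.74, 0], "angular": [0, 0, 0]}, {"translation": [-0.82, 0.74, 0], "angular": [0, 0, 0]}, {"translation": [-0.82, 0.74, 0], "angular": [0, 0, 0]}, {"translation": [-0.82, 0.74, 0], "angular": [0, 0, 0]}, {"translation": [0, 0, 0], "angular": [0, 0, 0]}, {"translation": [0, 0, 0], "angular": [0, 0, 0]}], claw=1)

```text
time: 17.75
position: [0.4497, -0.0057, 0.1984]
ee_rot: [0.0, 0.999, -0.042, -0.001]
ft_force: [0.5, 0.2, 0.4]
finger_gap: 1.004
grip_force: 0.0
```

```bash
python3 w.py w8; python3 go.py 450.8 -5 7 -4.7
```

```text
pos [ 0.4497 -0.0057  0.1984] cam [ 0.519 -0.011  0.341]
(array([453.7, 211.9]), 109.7, 68.1, -9.9, array([ 58., 226.]))
(array([445.3,  -3.1]), 102.9, 46.8, -4.8, array([318., 213.]))
yaw now -4.7 turn units [ 0.      0.0004 -0.0001] rows 0.0
shift units [-0.    0.01  7.67] rows 7.7 t 17.8 J [ 0.08  0.27 -0.15  1.98  0.05  0.89 -1.76]
```

Request:
move_arm(rows=[{"translation": [0, -0.05, 1], "angular": [0, 0, 0]}, {"translation": [0, 0, 1], "angular": [0, 0, 0]}, {"translation": [0, 0, 1], "angular": [0, 0, 0]}, {"translation": [0, 0, 1], "angular": [0, 0, 0]}, {"translation": [0, 0, 1], "angular": [0, 0, 0]}, {"translation": [0, 0, 1], "angular": [0, 0, 0]}, {"translation": [0, 0, 1], "angular": [0, 0, 0]}, {"translation": [0, 0, 0.5], "angular": [0, 0, 0]}, {"translation": [0, 0, 0.14], "angular": [0, 0, 0]}, {"translation": [0, 0, 0], "angular": [0, 0, 0]}])

```text
time: 18.63
position: [0.4512, -0.0024, 0.007]
ee_rot: [-0.0, 0.999, -0.04, -0.001]
ft_force: [-0.1, 0.3, 0.8]
finger_gap: 1.002
grip_force: 0.0
```

Request:
move_arm(rows=[{"translation": [0, 0, 0], "angular": [0, 0, 0]}, {"translation": [0, 0, 0], "angular": [0, 0, 0]}, {"translation": [0, 0, 0], "angular": [0, 0, 0]}, {"translation": [0, 0, 0], "angular": [0, 0, 0]}, {"translation": [0, 0, 0], "angular": [0, 0, 0]}, {"translation": [0, 0, 0], "angular": [0, 0, 0]}, {"translation": [0, 0, 0], "angular": [0, 0, 0]}, {"translation": [0, 0, 0], "angular": [0, 0, 0]}], claw=0, grip_force=60)

```text
time: 19.3
position: [0.4523, -0.0032, 0.0098]
ee_rot: [-0.0, 0.999, -0.041, 0.001]
ft_force: [-2.0, 0.3, 6.9]
finger_gap: 0.543
grip_force: 60.4
```

Request:
move_arm(rows=[{"translation": [0, 0, -0.5], "angular": [0, 0, 0]}, {"translation": [0, 0, -1], "angular": [0, 0, 0]}, {"translation": [0, 0, -1], "angular": [0, 0, 0]}, {"translation": [0, 0, -1], "angular": [0, 0, 0]}, {"translation": [0, 0, -1], "angular": [0, 0, 0]}, {"translation": [0, 0, -1], "angular": [0, 0, 0]}, {"translation": [0, 0, -1], "angular": [0, 0, 0]}, {"translation": [0, 0, -1], "angular": [0, 0, 0]}, {"translation": [0, 0, -0.3], "angular": [0, 0, 0]}, {"translation": [0, 0, 0], "angular": [0, 0, -0.0374]}, {"translation": [0, 0, 0], "angular": [0, 0, -0.0374]}, {"translation": [0, 0, 0], "angular": [0, 0, 0]}])

```text
time: 20.3
position: [0.4507, -0.0034, 0.203]
ee_rot: [0.0, 0.997, 0.079, -0.0]
ft_force: [0.5, 0.5, -5.9]
finger_gap: 0.544
grip_force: 64.3
```

```bash
python3 held.py w9 40; python3 go.py 655 -57.5 200 8.8
```

```text
barrel end px 320.0 215.0 tool coords at axis plane [[ 46.2  -0.3 -40. ]] expect x=48
pos [ 0.4507 -0.0034  0.203 ]
yaw now 8.7 turn units [-0.0001  0.0004 -0.0006] rows 0.0
shift units [7.75 3.39 0.11] rows 7.7 t 20.35 J [ 0.12  0.27 -0.21  1.98  0.07  0.9  -1.55]
```

Request:
move_arm(rows=[{"translation": [0.87, 0.38, 0], "angular": [0, 0, 0]}, {"translation": [0.87, 0.38, 0], "angular": [0, 0, 0]}, {"translation": [0.87, 0.38, 0], "angular": [0, 0, 0]}, {"translation": [0.87, 0.38, 0], "angular": [0, 0, 0]}, {"translation": [0.87, 0.38, 0], "angular": [0, 0, 0]}, {"translation": [0.87, 0.38, 0], "angular": [0, 0, 0]}, {"translation": [0.87, 0.38, 0], "angular": [0, 0, 0]}, {"translation": [0.87, 0.38, 0], "angular": [0, 0, 0]}, {"translation": [0.85, 0.36, 0], "angular": [0, 0, 0]}, {"translation": [0, 0, 0], "angular": [0, 0, 0]}, {"translation": [0, 0, 0], "angular": [0, 0, 0]}, {"translation": [0, 0, 0], "angular": [0, 0, 0]}])

```text
time: 21.35
position: [0.6564, -0.0571, 0.2021]
ee_rot: [-0.0, 0.997, 0.076, -0.001]
ft_force: [0.3, -0.4, -4.7]
finger_gap: 0.537
grip_force: 64.1
```

```bash
python3 go.py 656 -58 51 8.8
```

```text
yaw now 8.7 turn units [-0.0002  0.0009 -0.0007] rows 0.0
shift units [-0.02  0.03  6.04] rows 6.0 t 21.35 J [ 0.15  0.58 -0.18  1.44  0.11  1.13 -1.46]
```

Request:
move_arm(rows=[{"translation": [0, 0.03, 0.8], "angular": [0, 0, 0]}, {"translation": [0, 0, 1], "angular": [0, 0, 0]}, {"translation": [0, 0, 1], "angular": [0, 0, 0]}, {"translation": [0, 0, 1], "angular": [0, 0, 0]}, {"translation": [0, 0, 1], "angular": [0, 0, 0]}, {"translation": [0, 0, 0.8], "angular": [0, 0, 0]}, {"translation": [0, 0, 0.4], "angular": [0, 0, 0]}, {"translation": [0, 0, 0], "angular": [0, 0, 0]}, {"translation": [0, 0, 0], "angular": [0, 0, 0]}])

```text
time: 22.1
position: [0.6573, -0.0579, 0.0539]
ee_rot: [-0.0, 0.997, 0.076, -0.0]
ft_force: [-0.0, 0.9, -4.5]
finger_gap: 0.543
grip_force: 64.2
```

Request:
move_arm(rows=[{"translation": [0, 0, 0.08], "angular": [0, 0, 0]}, {"translation": [0, 0, 0.08], "angular": [0, 0, 0]}, {"translation": [0, 0, 0], "angular": [0, 0, 0]}, {"translation": [0, 0, 0], "angular": [0, 0, 0]}])

```text
time: 22.43
position: [0.6579, -0.0582, 0.0503]
ee_rot: [0.0, 0.997, 0.077, 0.001]
ft_force: [0.3, 0.5, -5.4]
finger_gap: 0.534
grip_force: 64.2
```

Request:
move_arm(rows=[{"translation": [0, 0, 0.08], "angular": [0, 0, 0]}, {"translation": [0, 0, 0.08], "angular": [0, 0, 0]}, {"translation": [0, 0, 0], "angular": [0, 0, 0]}, {"translation": [0, 0, 0], "angular": [0, 0, 0]}])

```text
time: 22.77
position: [0.6584, -0.0567, 0.0468]
ee_rot: [-0.001, 0.997, 0.077, 0.001]
ft_force: [-1.7, 3.6, 5.8]
finger_gap: 0.541
grip_force: 65.4
```

Request:
move_arm(rows=[{"translation": [0, 0, 0], "angular": [0, 0, 0]}, {"translation": [0, 0, 0], "angular": [0, 0, 0]}, {"translation": [0, 0, 0], "angular": [0, 0, 0]}, {"translation": [0, 0, 0], "angular": [0, 0, 0]}], claw=0.75)

```text
time: 23.1
position: [0.6576, -0.0588, 0.0455]
ee_rot: [0.0, 0.997, 0.076, 0.0]
ft_force: [-0.2, 0.4, 0.0]
finger_gap: 0.753
grip_force: 0.0
```

Request:
move_arm(rows=[{"translation": [0, 0, -0.5], "angular": [0, 0, 0]}, {"translation": [0, 0, -1], "angular": [0, 0, 0]}, {"translation": [0, 0, -1], "angular": [0, 0, 0]}, {"translation": [0, 0, -1], "angular": [0, 0, 0]}, {"translation": [0, 0, -1], "angular": [0, 0, 0]}, {"translation": [0, 0, -1], "angular": [0, 0, 0]}, {"translation": [0, 0, -0.6], "angular": [0, 0, 0]}, {"translation": [0, 0, 0], "angular": [0, 0, 0]}])

```text
time: 23.77
position: [0.6595, -0.0584, 0.2032]
ee_rot: [0.001, 0.997, 0.077, 0.004]
ft_force: [0.1, 0.6, -0.2]
finger_gap: 0.749
grip_force: 0.0
```

```bash
python3 w.py w10; python3 go.py 458.7 210.5 200 -9.9
```

```text
pos [ 0.6595 -0.0584  0.2032] cam [ 0.726 -0.048  0.347]
(array([641.6, -57.2]), 117.2, 52.7, 8.5, array([316., 228.]))
(array([608.7, 160.4]), 115.0, 37.5, 8.5, array([ 66., 227.]))
(array([625.6,  56.3]), 115.7, 44.7, 8.5, array([184., 226.]))
yaw now 8.8 turn units [ 1.000e-04 -1.500e-03  1.038e-01] rows 2.7
shift units [-9.73 -9.22  0.04] rows 9.7 t 23.82 J [ 0.15  0.58 -0.18  1.45  0.11  1.12 -1.46]
```

View pics/w10.png

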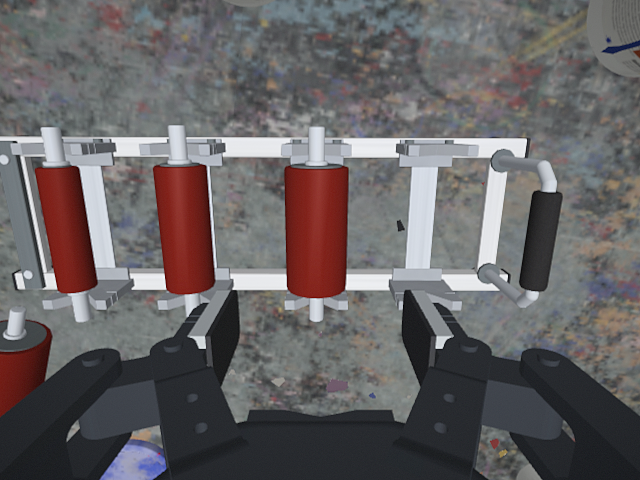

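Roller b is seated (px 316,228), and saddle a at px 425 next to the handle is free. Roller a is last.

Request:
move_arm(rows=[{"translation": [0, 0, 0], "angular": [0, 0, 0.0346]}, {"translation": [0, 0, 0], "angular": [0, 0, 0.0346]}, {"translation": [0, 0, 0], "angular": [0, 0, 0.0346]}, {"translation": [-0.88, -0.84, 0], "angular": [0, 0, 0]}, {"translation": [-0.88, -0.84, 0], "angular": [0, 0, 0]}, {"translation": [-0.88, -0.84, 0], "angular": [0, 0, 0]}, {"translation": [-0.88, -0.84, 0], "angular": [0, 0, 0]}, {"translation": [-0.88, -0.84, 0], "angular": [0, 0, 0]}, {"translation": [-0.88, -0.84, 0], "angular": [0, 0, 0]}, {"translation": [-0.88, -0.84, 0], "angular": [0, 0, 0]}, {"translation": [-0.88, -0.84, 0], "angular": [0, 0, 0]}, {"translation": [-0.88, -0.84, 0], "angular": [0, 0, 0]}], claw=1)

```text
time: 24.82
position: [0.4933, 0.1627, 0.1973]
ee_rot: [0.0, 0.996, -0.086, -0.001]
ft_force: [0.7, -0.3, -0.3]
finger_gap: 1.002
grip_force: 0.0
```

Request:
move_arm(rows=[{"translation": [-0.88, -0.84, 0], "angular": [0, 0, 0]}, {"translation": [-0.88, -0.82, 0], "angular": [0, 0, 0]}, {"translation": [0, 0, 0], "angular": [0, 0, 0]}, {"translation": [0, 0, 0], "angular": [0, 0, 0]}, {"translation": [0, 0, 0], "angular": [0, 0, 0]}])

```text
time: 25.23
position: [0.4587, 0.2097, 0.1976]
ee_rot: [0.001, 0.996, -0.086, -0.0]
ft_force: [-0.9, -0.3, -1.0]
finger_gap: 0.997
grip_force: 0.0
```

```bash
python3 w.py w11; python3 go.py 458.7 210.5 9 -9.9
```

```text
pos [0.4587 0.2097 0.1976] cam [0.527 0.198 0.341]
(array([452.2, 213.1]), 105.9, 57.5, -9.9, array([318., 217.]))
yaw now -10.0 turn units [ 0.0003  0.0001 -0.0003] rows 0.0
shift units [-0.02 -0.04  7.55] rows 7.5 t 25.28 J [-0.37  0.35 -0.14  1.86  0.06  0.93 -2.29]
```

Request:
move_arm(rows=[{"translation": [-0.06, -0.07, 1], "angular": [0, 0, 0]}, {"translation": [0, 0, 1], "angular": [0, 0, 0]}, {"translation": [0, 0, 1], "angular": [0, 0, 0]}, {"translation": [0, 0, 1], "angular": [0, 0, 0]}, {"translation": [0, 0, 1], "angular": [0, 0, 0]}, {"translation": [0, 0, 1], "angular": [0, 0, 0]}, {"translation": [0, 0, 1], "angular": [0, 0, 0]}, {"translation": [0, 0, 0.4], "angular": [0, 0, 0]}, {"translation": [0, 0, 0.15], "angular": [0, 0, 0]}, {"translation": [0, 0, 0], "angular": [0, 0, 0]}])

```text
time: 26.12
position: [0.4577, 0.2116, 0.0088]
ee_rot: [0.001, 0.996, -0.087, -0.001]
ft_force: [-0.5, 0.2, 0.2]
finger_gap: 0.999
grip_force: 0.0
```

Request:
move_arm(rows=[{"translation": [0, 0, 0], "angular": [0, 0, 0]}, {"translation": [0, 0, 0], "angular": [0, 0, 0]}, {"translation": [0, 0, 0], "angular": [0, 0, 0]}, {"translation": [0, 0, 0], "angular": [0, 0, 0]}, {"translation": [0, 0, 0], "angular": [0, 0, 0]}, {"translation": [0, 0, 0], "angular": [0, 0, 0]}, {"translation": [0, 0, 0], "angular": [0, 0, 0]}, {"translation": [0, 0, 0], "angular": [0, 0, 0]}], claw=0, grip_force=70)

```text
time: 26.78
position: [0.4584, 0.2126, 0.011]
ee_rot: [-0.001, 0.996, -0.086, 0.001]
ft_force: [-0.7, -0.2, 7.4]
finger_gap: 0.66
grip_force: 72.9
```

Request:
move_arm(rows=[{"translation": [0, 0, -0.5], "angular": [0, 0, 0]}, {"translation": [0, 0, -1], "angular": [0, 0, 0]}, {"translation": [0, 0, -1], "angular": [0, 0, 0]}, {"translation": [0, 0, -1], "angular": [0, 0, 0]}, {"translation": [0, 0, -1], "angular": [0, 0, 0]}, {"translation": [0, 0, -1], "angular": [0, 0, 0]}, {"translation": [0, 0, -1], "angular": [0, 0, 0]}, {"translation": [0, 0, -1], "angular": [0, 0, 0]}, {"translation": [0, 0, -0.7], "angular": [0, 0, 0]}, {"translation": [0, 0, 0], "angular": [0, 0, -0.0346]}, {"translation": [0, 0, 0], "angular": [0, 0, -0.0346]}, {"translation": [0, 0, 0], "angular": [0, 0, -0.0346]}])

```text
time: 27.78
position: [0.457, 0.2122, 0.2152]
ee_rot: [0.0, 0.997, 0.079, 0.0]
ft_force: [0.1, 0.8, -4.9]
finger_gap: 0.656
grip_force: 77.3
```

```bash
python3 held.py w12 46; python3 go.py 669 -146.5 210 8.8
```

```text
barrel end px 320.0 212.0 tool coords at axis plane [[ 48.3  -0.3 -46. ]] expect x=48
pos [0.457  0.2122 0.2152]
yaw now 9.5 turn units [ 0.0001 -0.0001  0.0041] rows 0.1
shift units [ 6.19 15.47  0.19] rows 15.5 t 27.83 J [-0.31  0.34 -0.23  1.84  0.09  0.98 -1.99]
```

Request:
move_arm(rows=[{"translation": [0, 0, 0], "angular": [0, 0, 0.003]}, {"translation": [0.36, 0.91, 0], "angular": [0, 0, 0]}, {"translation": [0.36, 0.91, 0], "angular": [0, 0, 0]}, {"translation": [0.36, 0.91, 0], "angular": [0, 0, 0]}, {"translation": [0.36, 0.91, 0], "angular": [0, 0, 0]}, {"translation": [0.36, 0.91, 0], "angular": [0, 0, 0]}, {"translation": [0.36, 0.91, 0], "angular": [0, 0, 0]}, {"translation": [0.36, 0.91, 0], "angular": [0, 0, 0]}, {"translation": [0.36, 0.91, 0], "angular": [0, 0, 0]}, {"translation": [0.36, 0.91, 0], "angular": [0, 0, 0]}, {"translation": [0.36, 0.91, 0], "angular": [0, 0, 0]}, {"translation": [0.36, 0.91, 0], "angular": [0, 0, 0]}])

```text
time: 28.83
position: [0.5915, -0.0221, 0.2142]
ee_rot: [0.0, 0.998, 0.07, -0.0]
ft_force: [0.7, 0.0, -6.3]
finger_gap: 0.658
grip_force: 77.1
```

Request:
move_arm(rows=[{"translation": [0.36, 0.91, 0], "angular": [0, 0, 0]}, {"translation": [0.36, 0.91, 0], "angular": [0, 0, 0]}, {"translation": [0.36, 0.91, 0], "angular": [0, 0, 0]}, {"translation": [0.36, 0.91, 0], "angular": [0, 0, 0]}, {"translation": [0.36, 0.91, 0], "angular": [0, 0, 0]}, {"translation": [0.36, 0.91, 0], "angular": [0, 0, 0]}, {"translation": [0, 0, 0], "angular": [0, 0, 0]}, {"translation": [0, 0, 0], "angular": [0, 0, 0]}, {"translation": [0, 0, 0], "angular": [0, 0, 0]}])

```text
time: 29.58
position: [0.664, -0.1477, 0.2137]
ee_rot: [-0.001, 0.997, 0.071, -0.001]
ft_force: [-0.6, 0.4, -4.5]
finger_gap: 0.66
grip_force: 77.1
```

```bash
python3 w.py w13; python3 go.py 669 -146.5 51 8.8
```

```text
pos [ 0.664  -0.1477  0.2137] cam [ 0.732 -0.138  0.357]
(array([ 606.7, -133.7]), 217.4, 169.9, 8.2, array([290., 281.]))
(array([626.4,  66.7]), 114.4, 49.5, 8.6, array([ 75., 212.]))
yaw now 8.2 turn units [-0.0004  0.0002 -0.0033] rows 0.1
shift units [0.2  0.01 6.52] rows 6.5 t 29.63 J [ 0.26  0.6  -0.14  1.36  0.09  1.18 -1.32]
```

View pics/w13.png

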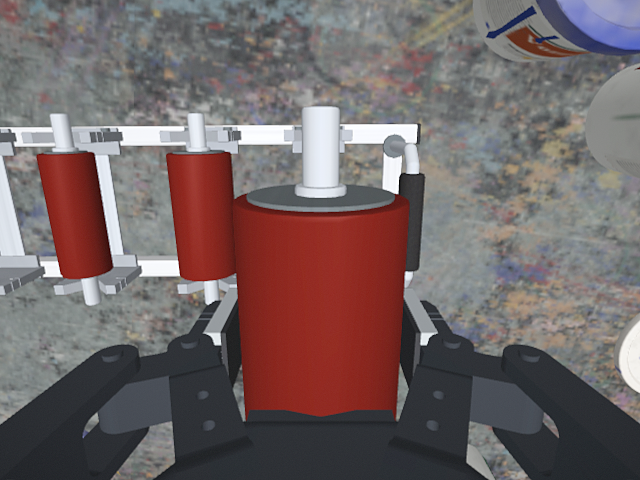

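Request:
move_arm(rows=[{"translation": [0.2, 0, 0.6], "angular": [0, 0, -0.003]}, {"translation": [0, 0, 1], "angular": [0, 0, 0]}, {"translation": [0, 0, 1], "angular": [0, 0, 0]}, {"translation": [0, 0, 1], "angular": [0, 0, 0]}, {"translation": [0, 0, 1], "angular": [0, 0, 0]}, {"translation": [0, 0, 1], "angular": [0, 0, 0]}, {"translation": [0, 0, 0.6], "angular": [0, 0, 0]}, {"translation": [0, 0, 0.3], "angular": [0, 0, 0]}, {"translation": [0, 0, 0], "angular": [0, 0, 0]}, {"translation": [0, 0, 0], "angular": [0, 0, 0]}])

```text
time: 30.47
position: [0.6698, -0.1469, 0.0525]
ee_rot: [-0.0, 0.997, 0.077, 0.0]
ft_force: [0.8, -0.1, -5.2]
finger_gap: 0.655
grip_force: 77.1
```

Request:
move_arm(rows=[{"translation": [0, 0, 0.08], "angular": [0, 0, 0]}, {"translation": [0, 0, 0.08], "angular": [0, 0, 0]}, {"translation": [0, 0, 0], "angular": [0, 0, 0]}, {"translation": [0, 0, 0], "angular": [0, 0, 0]}])

```text
time: 30.8
position: [0.6705, -0.1476, 0.0492]
ee_rot: [0.0, 0.997, 0.077, 0.001]
ft_force: [1.1, 0.5, 0.7]
finger_gap: 0.655
grip_force: 77.9
```

Request:
move_arm(rows=[{"translation": [0, 0, 0.08], "angular": [0, 0, 0]}, {"translation": [0, 0, 0], "angular": [0, 0, 0]}, {"translation": [0, 0, 0], "angular": [0, 0, 0]}])

```text
time: 31.05
position: [0.6706, -0.1476, 0.049]
ee_rot: [0.001, 0.997, 0.077, 0.002]
ft_force: [-5.0, 3.2, 13.1]
finger_gap: 0.66
grip_force: 78.9
```

Run:
```python
from cell import *;import cv2
o=get_obs();print(o["ft_force"],o["wrist_torque"],o["position"])
f=capture("scene")["frame"][150:330,190:380];cv2.imwrite("pics/s1.png",cv2.resize(f,None,fx=3.3,fy=3.3,interpolation=cv2.INTER_CUBIC))
```

```text
[-5.0441971   3.22168437 13.08676536] [-0.56626946  0.66244618 -0.22382707] [ 0.67062169 -0.14764659  0.04895089]
```

View pics/s1.png

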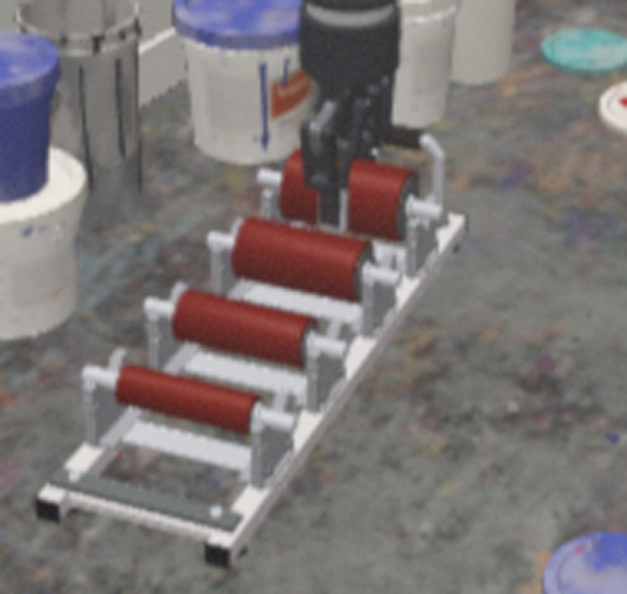

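The scene crop shows a, b, c and d lined up from the handle to the plain end, with roller a still in the gripper. It touches about 6 mm early and is pushed towards +y, so I'll ease it up, shift it that way and lower again.

Request:
move_arm(rows=[{"translation": [0, 0, -0.16], "angular": [0, 0, 0]}, {"translation": [0, -0.16, 0], "angular": [0, 0, 0]}, {"translation": [0, 0, 0], "angular": [0, 0, 0]}, {"translation": [0, 0, 0.08], "angular": [0, 0, 0]}, {"translation": [0, 0, 0.08], "angular": [0, 0, 0]}, {"translation": [0, 0, 0], "angular": [0, 0, 0]}, {"translation": [0, 0, 0], "angular": [0, 0, 0]}])

```text
time: 31.68
position: [0.6686, -0.1429, 0.0452]
ee_rot: [-0.001, 0.997, 0.077, -0.0]
ft_force: [-0.4, 2.8, -4.7]
finger_gap: 0.655
grip_force: 77.2
```

Now it goes lower (45.2 mm) with little force, so I'll continue down.

Request:
move_arm(rows=[{"translation": [0, -0.03, 0.08], "angular": [0, 0, 0]}, {"translation": [0, 0, 0], "angular": [0, 0, 0]}, {"translation": [0, 0, 0], "angular": [0, 0, 0]}, {"translation": [0, 0, 0], "angular": [0, 0, 0]}])

```text
time: 32.02
position: [0.6689, -0.1428, 0.0445]
ee_rot: [0.0, 0.997, 0.077, 0.0]
ft_force: [-3.5, 2.5, 5.2]
finger_gap: 0.653
grip_force: 77.8
```

Request:
move_arm(rows=[{"translation": [0, 0, 0], "angular": [0, 0, 0]}, {"translation": [0, 0, 0], "angular": [0, 0, 0]}, {"translation": [0, 0, 0], "angular": [0, 0, 0]}, {"translation": [0, 0, 0], "angular": [0, 0, 0]}], claw=0.8)

```text
time: 32.35
position: [0.6697, -0.1394, 0.0447]
ee_rot: [-0.002, 0.997, 0.078, 0.001]
ft_force: [-2.7, 9.6, 6.6]
finger_gap: 0.801
grip_force: 3.9
```

Request:
move_arm(rows=[{"translation": [0, 0, -0.4], "angular": [0, 0, 0]}, {"translation": [0, 0, -0.8], "angular": [0, 0, 0]}, {"translation": [0, 0, -1], "angular": [0, 0, 0]}, {"translation": [0, 0, -1], "angular": [0, 0, 0]}, {"translation": [0, 0, -1], "angular": [0, 0, 0]}, {"translation": [0, 0, -1], "angular": [0, 0, 0]}, {"translation": [0, 0, -1], "angular": [0, 0, 0]}, {"translation": [0, 0, 0], "angular": [0, 0, 0]}, {"translation": [0, 0, 0], "angular": [0, 0, 0]}])

```text
time: 33.1
position: [0.6699, -0.1441, 0.2012]
ee_rot: [0.001, 0.997, 0.076, 0.002]
ft_force: [-0.3, 0.1, -0.5]
finger_gap: 0.798
grip_force: 0.0
```

```bash
python3 w.py w14
python3 - <<'E'
from cell import *;import cv2
f=capture("scene")["frame"][150:330,190:380];cv2.imwrite("pics/s2.png",cv2.resize(f,None,fx=3.3,fy=3.3,interpolation=cv2.INTER_CUBIC))
E
```

```text
pos [ 0.6699 -0.1441  0.2012] cam [ 0.737 -0.133  0.345]
(array([ 655.8, -147. ]), 117.9, 63.3, 8.5, array([321., 225.]))
(array([640.8, -46.6]), 116.5, 54.7, 8.6, array([201., 225.]))
(array([624.7,  66.8]), 115.2, 49.9, 8.7, array([ 68., 223.]))
```

View pics/w14.png

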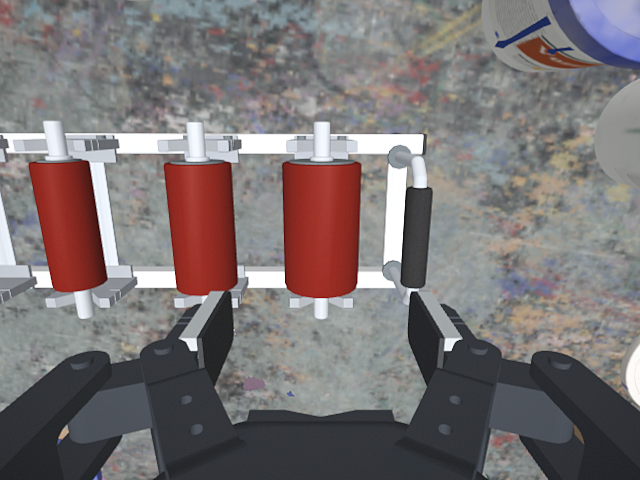

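View pics/s2.png

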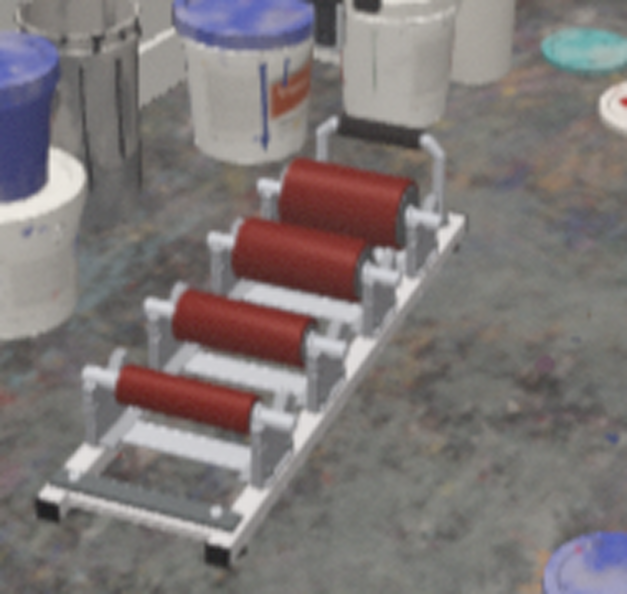

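All four rollers show both spindle ends centred in their notches: a at px 321, b at 201 and c at 68 in the wrist view, and d in the scene crop. They run thickest to thinnest from the handle and the gripper is clear, so I'm handing in.

```bash
python3 -c "
from cell import *;print(hand_in())"
```

```text
the job is handed in; nothing more can be done
None
```

All four rollers are back on the rack in order of thickness, with the thickest next to the handle, and the last pictures show both spindle ends of each in their notches; I handed the job in at about 33 s of the 109 s allowed.

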